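# Stand the carved kings on their display mats

### The arm

A 6-joint arm with a two-finger parallel gripper is mounted at the origin on the work surface. World frame = base frame: x ahead of the robot, y to its left, z up, the work surface at z = 0. Lengths are in m, angles in degrees, forces in N, time in s.
With the tool pointing down it reaches from about 0.275 to 0.825 m from the base axis. Payload 5.2 kg.
Tool frame: the origin (TCP) lies midway between the tips of the shut fingers; the grasp point (between the pads) lies 19 mm behind it (env.tcp_to_grasp is the distance from the TCP to the grasp point, in m); y points along the fingers, x is the direction in which the jaws open and shut, and the axes are right-handed (so a half turn about y gives the same grasp; the last joint's range is limited). The gripper opens to 93 mm and grips with 3 to 60 N. Pads are 15 mm wide; open, the fingers measure 128 mm over their backs; the gripper's body (75 mm by 188 mm) begins 65 mm behind the grasp point.
Start: joints at [-75.161, 14.817, 87.949, -0, 77.235, -11.62], TCP at [0.245, -0.492, 0.219] pointing down, gripper open.
Joint ranges: [-179.93, 179.93], [-52.35, 119.4], [10.71, 147.94], [-69.91, 249.91], [12.55, 155.21], [-178.61, 178.61]. Speed limits (degrees/s): [147.25, 147.25, 180, 180, 180, 180].

### API

Orientations are given as [roll, pitch, yaw] about the fixed x, y, z axes, in that order (R = Rz(yaw) Ry(pitch) Rx(roll)).
In Python, from workcell import env, camera gives the robot as it stands.
- The arm moves only by the tool jog_arm, never from a script. Its arguments are lists of equal length, an entry for each row: "travel": the shift along the tool's x, y, z in mm, a list of three; "dr": the turn, a rotation vector about the tool's x, y, z in degrees, a list of three. A call has 1 to 5 rows; each row shifts and turns the commanded pose from where the row before left it, along the tool's axes as they then stand; what a row does not reach is not made up. A row lasts 1/8 s, in which the tool goes at most 62.5 mm and 10.7 degrees, less where a joint would pass 70% of its speed; a pose out of reach is approached as far as the arm can. A call with a gripper value outside its range is refused whole. "jaw" is the closure in counts, from 0 (fully open) to 255 (shut), set as the call begins (left out, the last holds). The fingers move at their own pace and stop on an object; the grip force is fixed at half the most. Time passes only in rows, so rows that do not move let the fingers close. It gives the time, the measured TCP pose, the force and the opening at its end, in the units of the state.
- env.observe(): the state, without advancing time (a new reading comes with each control period).
- camera(name): name is "scene" or "top" or "wrist"; returns a dict with "img" (384x512x3 uint8, blue, green, red), "z_map" (384x512 float32, m along the optical axis (not along the pixel's ray), 0 where there is no reading), "camera_matrix" (3x3 intrinsics, pixels), "R" (3x3) and "t" (3): a world point X has camera coordinates R X + t. Camera axes: x right, y down, z forward; pixel columns grow to the right and rows downward; lengths in m; the calibration is good to about 2 mm. A picture is of the moment at which its call begins.
- env.close_job(): hands the job in, once; it reports no verdict.
The state is a dict: "time_s": time; "q": joint angles; "joint_velocities": joint speeds; "joint_efforts": joint torques, N m; "position": TCP position; "tcp_rot": TCP orientation; "wrist_force": force on the tool from outside, world axes, zero at the start; "ft_torque": the same for the moment, N m; "finger_gap": finger opening in m.
Only numpy, scipy, OpenCV 4.12 (cv2) and the standard library are available. Lean on these libraries where they do the work, as an engineer would, in place of code of your own. Each camera call takes 0.05 s, during which the arm holds its last target. There are 200 camera calls.

### The job

Take the red-capped and the blue-capped carved king out of the sloping drying rack and stand each upright in the middle of the mat of its own colour on the display board, squarely in line and facing the brass-trimmed front edge like the yellow king. The carvings are delicate: grip them as lightly as the gripper can (no more than 40 N per finger), and set them down softly, without dropping them or pressing them down. Leave everything else where it is.

Things in the scene. Friction and masses are not known exactly. Their poses are not given: they have to be found in the camera images.
- king_red: loose carved wooden king, 100 mm tall, 90 g: plinth 48 x 48 x 12 mm, square robe from 12 to 66 mm up, 36 mm wide along y, x = -24 to 16 mm (grip its two sides, about 55 mm up), red cap 36 mm wide. Origin: centre of the underside; z up through the cap, x out of its face (white beard, red stole). Starts leaning 32 degrees in the rack, base on the ledge.
- king_blue: loose carved wooden king, 100 mm tall, 90 g: plinth 48 x 48 x 12 mm, square robe from 12 to 66 mm up, 36 mm wide along y, x = -24 to 16 mm (grip its two sides, about 55 mm up), blue cap 36 mm wide. Origin: centre of the underside; z up through the cap, x out of its face (white beard, blue stole). Starts leaning 32 degrees in the rack, base on the ledge.
- king_red_front (a point): middle of the front lower edge of the red king's plinth, 24 mm along its x from its origin
- king_blue_front (a point): middle of the front lower edge of the blue king's plinth, 24 mm along its x from its origin
- mat_red: red square mat 70 x 70 x 4 mm fixed on the display board; origin: centre of its underside, z up, x towards the board's brass-trimmed front edge (the side away from the robot). Which mat is at which place varies.
- mat_blue: blue square mat 70 x 70 x 4 mm fixed on the display board; origin: centre of its underside, z up, x towards the board's brass-trimmed front edge (the side away from the robot). Which mat is at which place varies.
- mat_yellow: yellow square mat 70 x 70 x 4 mm fixed on the display board; origin: centre of its underside, z up, x towards the board's brass-trimmed front edge (the side away from the robot). Which mat is at which place varies.
- king_yellow: loose carved wooden king, 100 mm tall, 90 g: plinth 48 x 48 x 12 mm, square robe from 12 to 66 mm up, 36 mm wide along y, x = -24 to 16 mm (grip its two sides, about 55 mm up), yellow cap 36 mm wide. Origin: centre of the underside; z up through the cap, x out of its face (white beard, yellow stole). Already stands upright on the yellow mat, facing the front edge.
- blank: loose rough-sawn pale blank of the same outline (48 mm plinth, 36 mm wide body, square 30 mm top at 96 mm, no colour), leaning in the rack like the kings; it stays there. Origin: centre of its underside
- board: fixed wooden display board 110 x 290 x 20 mm with three mats in a row, 90 mm apart along its y; origin: centre of its underside, x towards its brass-trimmed front edge
- rack: fixed plywood drying rack 285 mm long, three places 90 mm apart along its y; origin on the table. Undersides of the figures stand at x = 30, z = 45 mm. Ledge (56 mm deep, front open) falls towards the robot at 32 degrees; the back, 34 mm high along the slope, is on the robot's side: figures lean caps towards the robot, faces up and away
- mug: loose white mug, 80 mm wide, 90 mm tall; origin under its centre
- wax_tin: loose closed wax tin, 64 mm wide, 45 mm tall; origin under its centre
- mallet: loose carver's mallet lying down, 255 mm long, head 68 mm wide; origin on the table near its middle
- gouge_a: loose gouge with a light handle, 210 mm long, 24 mm high; origin on the table near its middle
- gouge_b: loose gouge with a dark handle, 210 mm long, 24 mm high; origin on the table near its middle
- whetstone: loose grey whetstone 160 x 60 x 25 mm; origin under its centre
There are look-alikes about, which are no part of the job. Leave any pink or turquoise look-alike of the king_red alone.

How it is judged:
By the outcome, as a careful person would: the job done as asked, in the order asked, and still so for the second after the job is handed in, with the robot touching nothing.
It also fails if it takes over 67 s, if anything falls off the work surface, if the arm or the gripper's body presses on something with over 40 N, if the wrist force passes 120 N, or if a joint passes its speed limit or range.

## Working session

There is one attempt and no reset: what is moved stays moved. The work goes in short steps, Python scripts to look and compute and a tool call to move; the robot and the scene stay as the last step left them, time stands still between calls to the robot, and variables do not carry over. Pictures are saved under pics/ and viewed, about 8 in all and at most 12, crops included, and the job is handed in when it is done.

Besides the shell and the picture viewer there is one more tool, called after "Request:" by a JSON object that holds its "name" and its "arguments", one argument or row to a line. jog_arm: Moves the arm, as the interface text tells. Its arguments: {"type":"object","properties":{"travel":{"type":"array"},"dr":{"type":"array"},"jaw":{"type":"number"}},"required":["travel","dr"]}

```bash
mkdir -p pics; ls
cat > h.py <<'E'
import numpy as np,cv2
from scipy.spatial.transform import Rotation as Ro
from workcell import env,camera
def cloud(c):
    K=c["camera_matrix"];z=c["z_map"];v,u=np.indices(z.shape)
    P=np.stack([(u-K[0,2])/K[0,0]*z,(v-K[1,2])/K[1,1]*z,z],-1)
    W=(P-c["t"])@c["R"]; W[z==0]=np.nan; return W
E
python3 - <<'E'
from h import *
for n in ("scene","top"):
    c=camera(n); np.savez(f"pics/{n}0.npz",**c); cv2.imwrite(f"pics/{n}0.png",c["img"]); print(n,c["camera_matrix"][0,0],-c["R"].T@c["t"],c["R"][2])
a=[cv2.imread(f"pics/{n}0.png") for n in("scene","top")]
cv2.imwrite("pics/both0.png",cv2.resize(np.vstack(a),None,fx=.78,fy=.78,interpolation=cv2.INTER_AREA))
s=env.observe();print(s)
E
```

```text
pics
scene 353.4775832448554 [1.24145036 0.68998329 0.85140187] [-0.55347888 -0.53877311 -0.63512571]
top 347.0761166160326 [0.50614454 0.0297875  1.22152485] [ 0.05703777 -0.01212017 -0.99829845]
{'time_s': 0.1, 'q': array([-7.51599238e+01,  1.48555102e+01,  8.80058538e+01, -8.09380905e-04,
        7.72343248e+01, -1.16207734e+01]), 'joint_velocities': array([-0.00941861, -0.07428437, -0.16240852, -0.13627761, -0.00189327,
       -0.03428204]), 'joint_efforts': array([ 2.70823941e-03, -4.38211441e+01, -2.84641618e+01,  7.20696151e-02,
        3.62333539e-02, -3.88600802e-05]), 'position': array([ 0.24494743, -0.49188338,  0.2178895 ]), 'tcp_rot': array([-89.98149799,   0.09388639, -63.53895575]), 'wrist_force': array([-0.1117626 ,  0.11461722,  0.33111209]), 'ft_torque': array([-0.05400546,  0.03250016, -0.06962426]), 'finger_gap': 0.09304361198064201}
```

View pics/both0.png

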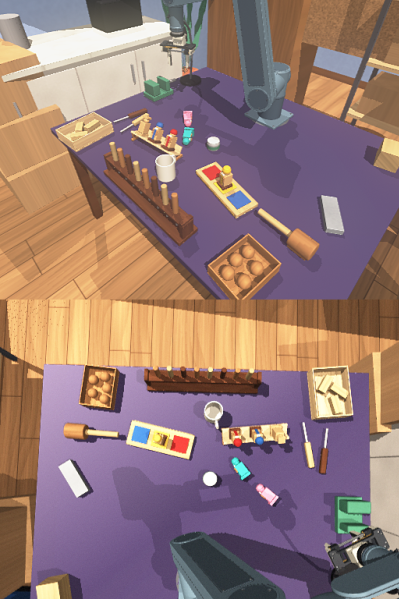

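Scene and top views: the board is at about (160,440) in the picture, with blue, yellow and red mats from left to right. The rack is at (255,435) with two capped figures and a pale blank. The turquoise (240,468) and pink (266,494) look-alikes stand outside it. Next I'll take a close crop and measurements.

Run:
```python
from h import *
c=dict(np.load("pics/top0.npz"));s=dict(np.load("pics/scene0.npz"))
a=cv2.resize(c["img"][145:260,275:385],None,fx=5,fy=5,interpolation=cv2.INTER_CUBIC)[:,:550]
b=cv2.resize(s["img"][135:215,165:260],None,fx=5,fy=5,interpolation=cv2.INTER_CUBIC)
b=cv2.resize(b,(400,int(400*b.shape[0]/b.shape[1])))
o=np.zeros((575,800,3),np.uint8);o[:,:400]=cv2.resize(a,(400,418))[0:1].repeat(575,0)*0
o[:418,:400]=cv2.resize(a,(400,418));o[:b.shape[0],400:]=b
cv2.imwrite("pics/crop1.png",o)
W=cloud(c);hsv=cv2.cvtColor(c["img"],cv2.COLOR_BGR2HSV)
H,S,V=[hsv[...,i].astype(int) for i in range(3)]
ms={"red":((H<6)|(H>174))&(S>170)&(V>90),"blue":(H>100)&(H<118)&(S>140)&(V>90),"yel":(H>22)&(H<32)&(S>170)&(V>90)}
for n,m in ms.items():
    k,l,st,ce=cv2.connectedComponentsWithStats(m.astype(np.uint8))
    for i in range(1,k):
        if st[i,4]>12:
            w=W[l==i]; p=np.nanmedian(w,0); r=cv2.minAreaRect(np.argwhere(l==i)[:,::-1].astype(np.float32))
            print(n,st[i],p.round(4),np.round(r[2]))
# board: points at height 15-30mm in area
R=(W[...,2]>.012)&(W[...,2]<.032);R[:, :155]=0;R[:,260:]=0;R[:145]=0;R[215:]=0
k,l,st,ce=cv2.connectedComponentsWithStats(R.astype(np.uint8));i=1+st[1:,4].argmax()
xy=W[l==i][:,:2].astype(np.float32);print("board",cv2.minAreaRect(xy),np.nanmedian(W[l==i],0))
# rack points
R=(W[...,2]>.008)&(W[...,2]<.15);R[:,:283]=0;R[:,375:]=0;R[:145]=0;R[197:]=0
xy=W[R];print("rack",cv2.minAreaRect(xy[:,:2].astype(np.float32)),np.nanmin(xy,0),np.nanmax(xy,0))
```

```text
red [300 167   5   7  21] [ 0.6447 -0.126   0.0819] 68.0
red [219 174  24  23 391] [0.5932 0.1135 0.0231] 14.0
red [299 178  11  11  93] [ 0.5984 -0.1275  0.1253] 90.0
blue [169 162  23  23 366] [0.6309 0.2884 0.0231] 14.0
blue [327 166   5   6  17] [ 0.6537 -0.216   0.083 ] 63.0
blue [327 176  11  10  85] [ 0.607  -0.2168  0.1257] 90.0
board ((0.6120296716690063, 0.2007373422384262), (0.29054969549179077, 0.11190684139728546), 77.40581512451172) [0.61031881 0.19658752 0.02062416]
rack ((0.6516841650009155, -0.20943456888198853), (0.3042389452457428, 0.14982521533966064), 85.72444915771484) [ 0.58282875 -0.3600831   0.0080232 ] [ 0.73750001 -0.0614753   0.1350727 ]
```

View pics/crop1.png

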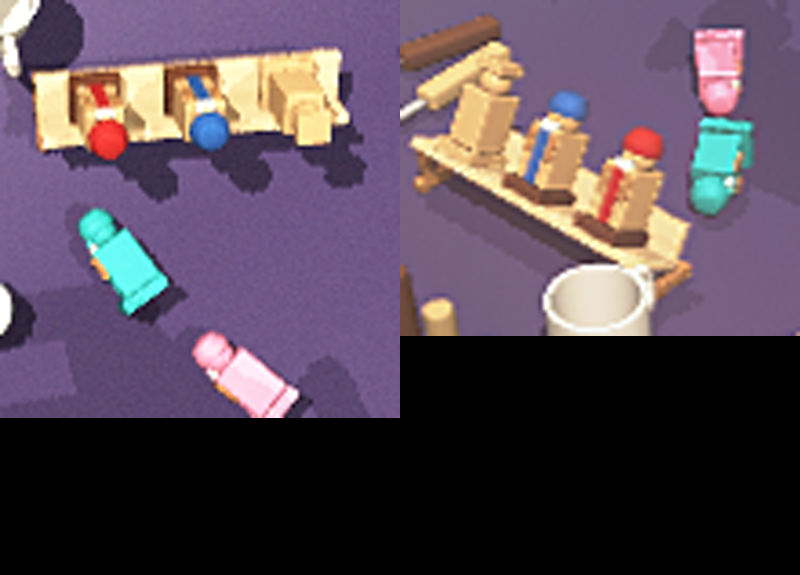

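Candidates, in top-view pixels:
- Red-capped figure in the rack (304,183)
- Blue-capped figure in the rack (332,181)
- Uncoloured blank (360,175)
- Turquoise lying (310,215) and pink lying (340,250), both out of the rack

The crop confirms the two in the rack with saturated red and blue caps and stoles. The mats are also clear: red at px (231,185), blue at (180,173). Next I'll work out the approach to red.

```bash
cat >> h.py <<'E'
def Rk(yaw,lean=0): # king frame: leaning towards -x by lean
    return (Ro.from_euler('z',yaw,degrees=True)*Ro.from_euler('y',-lean,degrees=True)).as_matrix()
M=np.array([[0,0,1],[-1,0,0],[0,-1,0]],float) # tool axes in king frame (cols): x=-y,y=-z,z=x
def goto(org,yaw,lean,up=36,fwd=-4):
    """deltas for TCP at king point (fwd,0,up) mm"""
    K=Rk(yaw,lean);p=np.array(org)+K@np.array([fwd,0,up])/1000
    s=env.observe();R0=Ro.from_euler('xyz',s["tcp_rot"],degrees=True).as_matrix();R1=K@M
    d=p-s["position"]
    print("t",round(s["time_s"],2),"pos",s["position"].round(4),"rot",s["tcp_rot"].round(1),"gap",round(s["finger_gap"],4),"q",s["q"].round(0),"F",s["wrist_force"].round(1))
    print("target",p.round(4),"rotvec tool",Ro.from_matrix(R0.T@R1).as_rotvec(degrees=True).round(2))
    print("shift tool now",(R0.T@d*1000).round(1),"after turn",(R1.T@d*1000).round(1))
E
python3 -c "
from h import *
goto([.645,-.126,.045],5.5,32,up=190)"
```

```text
t 0.1 pos [ 0.2449 -0.4919  0.2179] rot [-90.    0.1 -63.5] gap 0.093 q [-75.  15.  88.  -0.  77. -12.] F [-0.1  0.1  0.3]
target [ 0.5414 -0.136   0.204 ] rotvec tool [31.64 20.38 -5.95]
shift tool now [-186.5   14.3  424. ] after turn [-325.9  186.2  271.8]
```

Request:
{"name": "jog_arm", "arguments": {
  "travel": [
    [-23,-5,53],
    [-23,-5,53],
    [-23,0,53],
    [-23,0,53],
    [-23,0,53]
  ],
  "dr": [
    [0,0,0],
    [0,0,0],
    [0,0,0],
    [0,0,0],
    [0,0,0]
  ],
  "jaw": 85
}}

```text
time_s: 0.72
position: [0.4319, -0.2697, 0.2284]
tcp_rot: [-90.0, 0.0, -63.6]
wrist_force: [0.9, -0.3, 0.0]
finger_gap: 0.0619
```

Request:
{"name": "jog_arm", "arguments": {
  "travel": [
    [-23,0,53],
    [-23,0,53],
    [-23,0,53],
    [0,0,0],
    [0,0,0]
  ],
  "dr": [
    [0,0,0],
    [0,0,0],
    [0,0,0],
    [8,5,-1.5],
    [8,5,-1.5]
  ]
}}

```text
time_s: 1.35
position: [0.5439, -0.137, 0.2279]
tcp_rot: [-73.6, -1.5, -73.8]
wrist_force: [-0.3, 0.3, -0.0]
finger_gap: 0.0622
```

Request:
{"name": "jog_arm", "arguments": {
  "travel": [
    [0,0,0],
    [0,0,0],
    [0,0,0],
    [0,0,0]
  ],
  "dr": [
    [8,5,-1.5],
    [8,5,-1.5],
    [0,0,0],
    [0,0,0]
  ]
}}

```text
time_s: 1.85
position: [0.5433, -0.1396, 0.2296]
tcp_rot: [-57.7, -0.3, -84.1]
wrist_force: [0.4, 0.3, 0.3]
finger_gap: 0.0619
```

Run:
```python
from h import *
goto([.645,-.126,.045],5.5,32,up=190)
c=camera("wrist"); np.savez("pics/w1.npz",**c); cv2.imwrite("pics/w1.png",c["img"]);print(-c["R"].T@c["t"],c["R"][2],np.nanmin(c["z_map"]))
```

```text
t 1.85 pos [ 0.5433 -0.1396  0.2296] rot [-57.7  -0.3 -84.1] gap 0.0619 q [-41.  -1. 113.  31.  49.  26.] F [0.4 0.3 0.3]
target [ 0.5414 -0.136   0.204 ] rotvec tool [-0.35  0.49  0.02]
shift tool now [ -3.9  20.8 -15. ] after turn [ -3.8  20.9 -14.9]
[ 0.51624948 -0.14184717  0.40945416] [ 0.29436359  0.02630056 -0.95533154] 0.0
```

View pics/w1.png

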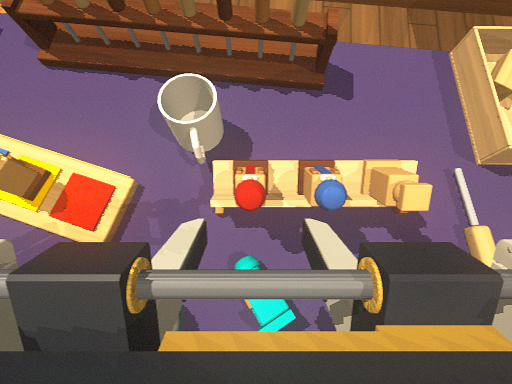

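The wrist view shows the red cap at (251,193), the blue cap at (331,193) and the blank at (400,190). The mug is at (190,105) and the red mat at (85,200). Next I'll measure the caps, stoles and rack yaw here.

Run:
```python
from h import *
from scipy.optimize import least_squares
c=dict(np.load("pics/w1.npz"));W=cloud(c);hsv=cv2.cvtColor(c["img"],cv2.COLOR_BGR2HSV)
H,S,V=[hsv[...,i].astype(int) for i in range(3)]
roi=np.zeros(H.shape,bool);roi[155:215,205:435]=1
for n,m in {"red":((H<6)|(H>174))&(S>150),"blue":(H>100)&(H<118)&(S>120)}.items():
    k,l,st,ce=cv2.connectedComponentsWithStats((m&roi).astype(np.uint8))
    for i in np.argsort(-st[1:,4])[:2]+1:
        w=W[l==i];w=w[~np.isnan(w[:,0])];print(n,st[i],w.mean(0).round(4),w.max(0).round(4))
        if st[i,4]>300:
            f=least_squares(lambda p:np.linalg.norm(w-p[:3],axis=1)-.018,np.r_[w.mean(0)-[0,0,.01]],loss="soft_l1",f_scale=.001)
            print(" sphere",f.x.round(4),np.sqrt(np.mean(f.fun**2)).round(5))
# rack: light plywood mask
m=(H>12)&(H<30)&(S>50)&(V>150)&roi&(W[...,2]<.075)&(W[...,2]>.02)
# front edge of ledge: topmost plywood pixel per column
vs=[];
for u in range(214,416,2):
    r=np.where(m[155:215,u])[0]
    if len(r)>4: vs.append(W[155+r[0]+1,u])
vs=np.array(vs);vs=vs[~np.isnan(vs).any(1)]
L=cv2.fitLine(vs[:,:2].astype(np.float32),cv2.DIST_HUBER,0,.01,.01).ravel()
print("front line",L,len(vs),vs[:,2].min(),vs[:,2].max(),"yaw",np.degrees(np.arctan2(L[0],-L[1])))
w=W[m];print("rack pts rect",cv2.minAreaRect(w[:,:2].astype(np.float32)))
```

```text
red [234 180  32  31 758] [ 0.5986 -0.1297  0.125 ] [ 0.6272 -0.1045  0.1327]
 sphere [ 0.6025 -0.1297  0.113 ] 0.00466
red [246 166   9   8  71] [ 0.6411 -0.1252  0.0913] [ 0.6543 -0.1185  0.1087]
blue [316 180  29  29 607] [ 0.6086 -0.2166  0.1266] [ 0.6248 -0.202   0.1322]
 sphere [ 0.612  -0.219   0.1129] 0.00068
blue [321 171  11   3  15] [ 0.6403 -0.2149  0.1067] [ 0.6447 -0.2102  0.1094]
front line [ 0.09478441 -0.9954978   0.67902106 -0.25217426] 73 0.04890172371802311 0.11481895823445688 yaw 5.438912
rack pts rect ((0.645416259765625, -0.20615138113498688), (0.08008182793855667, 0.3020397424697876), 3.313765287399292)
```

```bash
python3 -c "
from h import *
goto([.645,-.1255,.045],5.6,32,up=36)"
```

```text
t 1.9 pos [ 0.5439 -0.1397  0.2299] rot [-57.6  -0.3 -84.1] gap 0.0622 q [-41.  -1. 113.  31.  49.  26.] F [-0.  -0.1  0.1]
target [ 0.6226 -0.1277  0.0734] rotvec tool [-0.39  0.44  0.09]
shift tool now [ -4.7 174.8 -16.6] after turn [ -4.3 174.9 -15.5]
```

Request:
{"name": "jog_arm", "arguments": {
  "travel": [
    [-4.3,20,-15.5],
    [0,40,0],
    [0,40,0],
    [0,30,0],
    [0,20,0]
  ],
  "dr": [
    [-0.4,0.4,0.1],
    [0,0,0],
    [0,0,0],
    [0,0,0],
    [0,0,0]
  ]
}}

```text
time_s: 2.52
position: [0.6108, -0.1276, 0.0921]
tcp_rot: [-58.0, 0.1, -84.3]
wrist_force: [-0.5, -0.6, -0.8]
finger_gap: 0.0616
```

Request:
{"name": "jog_arm", "arguments": {
  "travel": [
    [0,13,0],
    [0,12,0],
    [0,0,0]
  ],
  "dr": [
    [0,0,0],
    [0,0,0],
    [0,0,0]
  ]
}}

```text
time_s: 2.9
position: [0.622, -0.1263, 0.0716]
tcp_rot: [-58.0, 0.1, -84.4]
wrist_force: [-0.4, -0.6, -0.7]
finger_gap: 0.0623
```

Run:
```python
from h import *
goto([.645,-.1255,.045],5.6,32,up=36)
c=camera("wrist"); s=camera("scene")
cv2.imwrite("pics/g1.png",np.vstack([c["img"][120:384,100:420],cv2.resize(s["img"][120:220,150:270],(320,266),interpolation=cv2.INTER_CUBIC)]))
```

```text
t 2.9 pos [ 0.622  -0.1263  0.0716] rot [-58.    0.1 -84.4] gap 0.0623 q [-33.  20. 115.  47.  27.  13.] F [-0.4 -0.6 -0.7]
target [ 0.6226 -0.1277  0.0734] rotvec tool [ 0.04 -0.06 -0.12]
shift tool now [ 1.4 -1.3  1.4] after turn [ 1.4 -1.3  1.4]
```

View pics/g1.png

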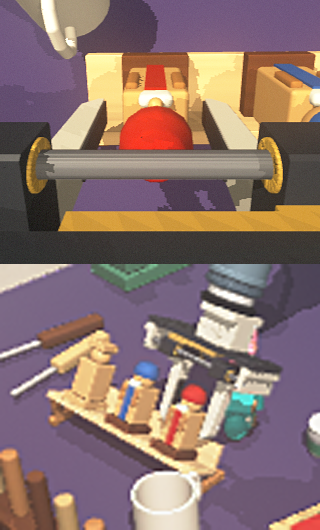

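The crop shows the red cap centred between the fingers (cap at column 157, fingers at 92 and 218). In the scene crop the fingers straddle the red king, clear of blue. Closing.

Request:
{"name": "jog_arm", "arguments": {
  "travel": [
    [1,0,1],
    [0,0,0],
    [0,0,0],
    [0,0,0],
    [0,0,0]
  ],
  "dr": [
    [0,0,0],
    [0,0,0],
    [0,0,0],
    [0,0,0],
    [0,0,0]
  ],
  "jaw": 170
}}

```text
time_s: 3.62
position: [0.6226, -0.1275, 0.0729]
tcp_rot: [-58.0, 0.1, -84.4]
wrist_force: [-3.6, 0.1, 4.4]
finger_gap: 0.036
```

Request:
{"name": "jog_arm", "arguments": {
  "travel": [
    [0,0,0],
    [0,0,0]
  ],
  "dr": [
    [0,0,0],
    [0,0,0]
  ]
}}

```text
time_s: 3.88
position: [0.6226, -0.1276, 0.0729]
tcp_rot: [-58.0, 0.1, -84.4]
wrist_force: [-4.2, -0.2, 5.5]
finger_gap: 0.0356
```

Request:
{"name": "jog_arm", "arguments": {
  "travel": [
    [0,-5,0],
    [0,-10,0],
    [0,-20,0],
    [0,-25,0],
    [0,-30,0]
  ],
  "dr": [
    [0,0,0],
    [0,0,0],
    [0,0,0],
    [0,0,0],
    [0,0,0]
  ]
}}

```text
time_s: 4.5
position: [0.5736, -0.1318, 0.1489]
tcp_rot: [-58.1, 0.2, -84.4]
wrist_force: [0.0, -1.0, -0.7]
finger_gap: 0.0357
```

Request:
{"name": "jog_arm", "arguments": {
  "travel": [
    [0,-30,0],
    [0,-30,0],
    [0,-20,0],
    [0,0,0]
  ],
  "dr": [
    [0,0,0],
    [0,0,0],
    [0,0,0],
    [0,0,0]
  ]
}}

```text
time_s: 5.0
position: [0.5325, -0.137, 0.218]
tcp_rot: [-57.9, -0.0, -84.5]
wrist_force: [-0.1, 0.2, -0.1]
finger_gap: 0.036
```

Run:
```python
from h import *
c=camera("wrist"); t=camera("top"); s=camera("scene");np.savez("pics/t2.npz",**t);np.savez("pics/w2.npz",**c);np.savez("pics/s2.npz",**s)
cv2.imwrite("pics/g2.png",np.vstack([c["img"][60:384,60:460],cv2.resize(s["img"][80:280,150:350],(400,270))]))
# mats from top, now and board lines
for n,c in(("t",t),("w",c),("s",s)):
  W=cloud(c);hsv=cv2.cvtColor(c["img"],cv2.COLOR_BGR2HSV);H,S,V=[hsv[...,i].astype(int) for i in range(3)]
  for nm,m in {"red":((H<6)|(H>174))&(S>150),"blue":(H>100)&(H<118)&(S>120)}.items():
    m=(m&(abs(W[...,2]-.024)<.008)).astype(np.uint8);k,l,st,ce=cv2.connectedComponentsWithStats(m)
    if k<2: continue
    i=1+st[1:,4].argmax()
    # rays onto plane z=.024
    cn=max(cv2.findContours((l==i).astype(np.uint8),cv2.RETR_EXTERNAL,cv2.CHAIN_APPROX_NONE)[0],key=len)[:,0].astype(float)
    K=c["camera_matrix"];d=np.c_[(cn-K[:2,2])/[K[0,0],K[1,1]],np.ones(len(cn))]@c["R"];o=-c["R"].T@c["t"]
    p=o+d*((.024-o[2])/d[:,2])[:,None];r=cv2.minAreaRect((p[:,:2]*1000).astype(np.float32));print(n,nm,st[i],[np.round(x,2) for x in r])
goto([.5932,.1135,.2],-12.4,0)
```

```text
t red [219 174  24  23 389] [array([592.51, 113.  ]), array([69.62, 67.15]), np.float64(77.33)]
t blue [169 162  23  23 373] [array([631.07, 288.4 ]), array([68.16, 65.48]), np.float64(77.33)]
w red [  49  164   66   59 2133] [array([594.28, 114.21]), array([69.6 , 68.94]), np.float64(77.47)]
w blue [  0 141   6   4  17] [array([658.33, 254.38]), array([8.95, 4.1 ]), np.float64(81.01)]
s red [259 212  24  19 268] [array([595.61, 116.87]), array([71.37, 66.53]), np.float64(77.12)]
s blue [291 245  31  23 366] [array([633.87, 292.62]), array([66.79, 66.21]), np.float64(77.7)]
t 5.15 pos [ 0.5325 -0.1362  0.2158] rot [-58.1   0.2 -84.4] gap 0.0361 q [-42.  -1. 115.  32.  48.  25.] F [-0.   0.2 -0.8]
target [0.5893 0.1144 0.236 ] rotvec tool [-31.63  17.45  -5.16]
shift tool now [-243.9   26.2   78.9] after turn [-256.9  -20.2    1.7]
```

View pics/g2.png

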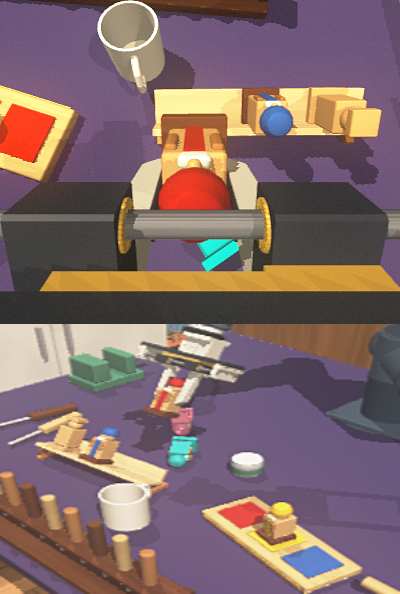

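The red king is held squarely, the rack is otherwise undisturbed, and the red mat is clear at the left (wrist crop (30,130)). Turning upright and carrying it over.

Request:
{"name": "jog_arm", "arguments": {
  "travel": [
    [0,0,0],
    [0,0,0],
    [0,0,0],
    [0,0,0],
    [0,0,0]
  ],
  "dr": [
    [-6.3,3.5,-1],
    [-6.3,3.5,-1],
    [-6.3,3.5,-1],
    [-6.3,3.5,-1],
    [-6.3,3.5,-1]
  ]
}}

```text
time_s: 5.78
position: [0.5331, -0.1358, 0.2156]
tcp_rot: [-90.1, 0.1, -102.5]
wrist_force: [-0.0, -1.0, -0.9]
finger_gap: 0.0361
```

Request:
{"name": "jog_arm", "arguments": {
  "travel": [
    [-41,-5,0],
    [-55,-5,0],
    [-55,-5,0],
    [-55,-5,0],
    [-41,0,0]
  ],
  "dr": [
    [0,0,0],
    [0,0,0],
    [0,0,0],
    [0,0,0],
    [0,0,0]
  ]
}}

```text
time_s: 6.4
position: [0.5861, 0.1076, 0.236]
tcp_rot: [-89.9, 0.2, -102.3]
wrist_force: [1.6, -1.0, -0.6]
finger_gap: 0.036
```

Request:
{"name": "jog_arm", "arguments": {
  "travel": [
    [-10,0,0],
    [0,0,0],
    [0,0,0]
  ],
  "dr": [
    [0,0,0],
    [0,0,0],
    [0,0,0]
  ]
}}

```text
time_s: 6.78
position: [0.5878, 0.1133, 0.2368]
tcp_rot: [-89.9, 0.1, -102.5]
wrist_force: [-0.2, -0.3, -1.0]
finger_gap: 0.036
```

Run:
```python
from h import *
from scipy.optimize import least_squares
goto([.5935,.1138,.06],-12.6,0)
c=camera("wrist"); s=camera("scene");np.savez("pics/w3.npz",**c);np.savez("pics/s3.npz",**s)
cv2.imwrite("pics/g3.png",np.vstack([c["img"][60:384,60:460],cv2.resize(s["img"][120:280,200:360],(400,270))]))
for n,f in(("w2",0),("w3",0)):
    c=dict(np.load(f"pics/{n}.npz"));W=cloud(c);hsv=cv2.cvtColor(c["img"],cv2.COLOR_BGR2HSV);H,S,V=[hsv[...,i].astype(int) for i in range(3)]
    m=((H<6)|(H>174))&(S>150)&(W[...,2]>.2);m[225+0:]=m[225:]
    k,l,st,ce=cv2.connectedComponentsWithStats(m.astype(np.uint8))
    i=1+st[1:,4].argmax();w=W[l==i];g=least_squares(lambda p:np.linalg.norm(w-p[:3],axis=1)-.018,np.r_[w.mean(0)-[0,0,.01]],loss="soft_l1",f_scale=.0007)
    print(n,st[i],g.x.round(4),np.sqrt(np.mean(g.fun**2)).round(4))
```

```text
t 6.78 pos [0.5878 0.1133 0.2368] rot [-8.990e+01  1.000e-01 -1.025e+02] gap 0.036 q [  0.  19.  79.   0.  81. 103.] F [-0.2 -0.3 -1. ]
target [0.5896 0.1147 0.096 ] rotvec tool [-0.12  0.14 -0.11]
shift tool now [ -1.5 140.8   1.1] after turn [ -1.8 140.8   1.4]
w2 [ 218  228   73   42 2491] [ 0.5117 -0.1394  0.2581] 0.0006
w3 [ 218  227   74   43 2504] [0.591  0.1122 0.2821] 0.0006
```

View pics/g3.png

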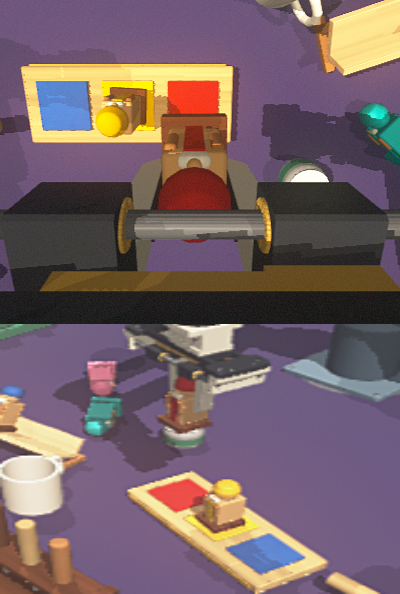

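The red king hangs upright over the tin, next to the board. Its cap centre matches the assumed grasp to within 1 mm. The row of mats is blue, yellow, red at wrist-crop (63,105), (125,105), (193,100). The mat position agrees across views to 1–3 mm, and I'm using the wrist value. Lowering.

Request:
{"name": "jog_arm", "arguments": {
  "travel": [
    [-2.2,25,2.2],
    [0,40,0],
    [0,40,0],
    [0,30,0],
    [0,20,0]
  ],
  "dr": [
    [-0.1,0.1,-0.1],
    [0,0,0],
    [0,0,0],
    [0,0,0],
    [0,0,0]
  ]
}}

```text
time_s: 7.5
position: [0.5902, 0.115, 0.0809]
tcp_rot: [-90.0, 0.0, -102.6]
wrist_force: [0.1, 0.0, -0.8]
finger_gap: 0.0359
```

Request:
{"name": "jog_arm", "arguments": {
  "travel": [
    [0,8,0],
    [0,4,0],
    [0,2,0],
    [0,0,0],
    [0,0,0]
  ],
  "dr": [
    [0,0,0],
    [0,0,0],
    [0,0,0],
    [0,0,0],
    [0,0,0]
  ]
}}

```text
time_s: 8.12
position: [0.5914, 0.1164, 0.069]
tcp_rot: [-89.9, 0.1, -102.5]
wrist_force: [0.3, -0.6, 0.3]
finger_gap: 0.0362
```

Run:
```python
from h import *
goto([.5942,.1142,.024],-12.6,0,fwd=-3.5)
c=camera("wrist"); s=camera("scene");t=camera("top")
cv2.imwrite("pics/g4.png",np.hstack([cv2.resize(c["img"][100:260,120:360],(360,240)),cv2.resize(s["img"][190:270,240:340],(400,320),interpolation=cv2.INTER_CUBIC)[:240]]))
```

```text
t 8.12 pos [0.5914 0.1164 0.069 ] rot [-8.990e+01  1.000e-01 -1.025e+02] gap 0.0362 q [  1.  28.  91.   0.  61. 103.] F [ 0.3 -0.6  0.3]
target [0.5908 0.115  0.06  ] rotvec tool [-0.14  0.11 -0.07]
shift tool now [ 1.5  9.  -0.3] after turn [ 1.5  9.  -0.3]
```

View pics/g4.png

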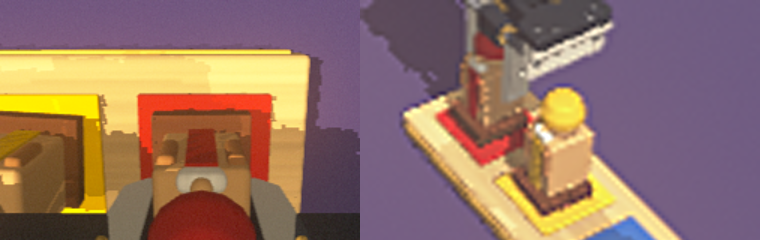

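The king is just above the red mat. Its plinth spans 151–252 px inside the mat's 138–270 px, so it is about 1.3 mm left of centre. I'll correct that and lower gently.

Request:
{"name": "jog_arm", "arguments": {
  "travel": [
    [1.4,2,0],
    [0,2,0],
    [0,1.5,0],
    [0,1,0],
    [0,0,0]
  ],
  "dr": [
    [-0.1,0.1,0],
    [0,0,0],
    [0,0,0],
    [0,0,0],
    [0,0,0]
  ]
}}

```text
time_s: 8.9
position: [0.5906, 0.115, 0.0618]
tcp_rot: [-90.0, 0.1, -102.6]
wrist_force: [-0.3, -0.6, 0.1]
finger_gap: 0.0357
```

Request:
{"name": "jog_arm", "arguments": {
  "travel": [
    [0,0.8,0],
    [0,0,0]
  ],
  "dr": [
    [0,0,0],
    [0,0,0]
  ]
}}

```text
time_s: 9.15
position: [0.5908, 0.1149, 0.0615]
tcp_rot: [-90.0, 0.1, -102.6]
wrist_force: [-0.5, 0.9, 1.7]
finger_gap: 0.0357
```

Request:
{"name": "jog_arm", "arguments": {
  "travel": [
    [0,0.4,0],
    [0,0,0]
  ],
  "dr": [
    [0,0,0],
    [0,0,0]
  ]
}}

```text
time_s: 9.4
position: [0.5908, 0.115, 0.0615]
tcp_rot: [-90.0, 0.1, -102.6]
wrist_force: [-2.3, 0.7, 5.3]
finger_gap: 0.0361
```

Contact at about 5 N. Easing off slightly, releasing and withdrawing.

Request:
{"name": "jog_arm", "arguments": {
  "travel": [
    [0,-0.3,0],
    [0,0,0]
  ],
  "dr": [
    [0,0,0],
    [0,0,0]
  ]
}}

```text
time_s: 9.65
position: [0.5908, 0.1149, 0.0614]
tcp_rot: [-90.0, 0.1, -102.6]
wrist_force: [-2.3, 0.2, 6.1]
finger_gap: 0.0359
```

Request:
{"name": "jog_arm", "arguments": {
  "travel": [
    [0,0,0],
    [0,0,0],
    [0,0,0],
    [0,0,0],
    [0,0,0]
  ],
  "dr": [
    [0,0,0],
    [0,0,0],
    [0,0,0],
    [0,0,0],
    [0,0,0]
  ],
  "jaw": 85
}}

```text
time_s: 10.28
position: [0.5907, 0.1149, 0.0609]
tcp_rot: [-90.0, 0.1, -102.6]
wrist_force: [0.2, 0.2, 0.0]
finger_gap: 0.062
```

Request:
{"name": "jog_arm", "arguments": {
  "travel": [
    [0,-15,0],
    [0,-30,0],
    [0,-40,0],
    [0,-40,0],
    [0,-40,0]
  ],
  "dr": [
    [0,0,0],
    [0,0,0],
    [0,0,0],
    [0,0,0],
    [0,0,0]
  ]
}}

```text
time_s: 10.9
position: [0.5907, 0.1148, 0.2287]
tcp_rot: [-89.9, 0.1, -102.6]
wrist_force: [0.8, 0.2, -0.6]
finger_gap: 0.0618
```

Run:
```python
from h import *
goto([.654,-.215,.045],5.6,32,up=190)
c=camera("wrist");np.savez("pics/w5.npz",**c)
cv2.imwrite("pics/g5.png",c["img"])
```

```text
t 10.9 pos [0.5907 0.1148 0.2287] rot [-8.990e+01  1.000e-01 -1.026e+02] gap 0.0618 q [  0.  20.  80.   0.  80. 103.] F [ 0.8  0.2 -0.6]
target [ 0.5504 -0.2252  0.204 ] rotvec tool [ 31.65 -17.74   5.02]
shift tool now [340.6  24.3  34.8] after turn [334.4 -17.9 -75.2]
```

View pics/g5.png

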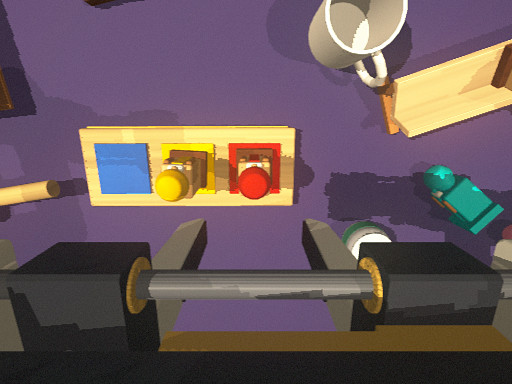

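The red king stands upright and centred on the red mat at (255,170), in line with yellow. Going to blue.

Request:
{"name": "jog_arm", "arguments": {
  "travel": [
    [40,0,5],
    [52,0,5],
    [52,0,5],
    [52,0,5],
    [52,0,5]
  ],
  "dr": [
    [0,0,0],
    [0,0,0],
    [0,0,0],
    [0,0,0],
    [0,0,0]
  ]
}}

```text
time_s: 11.58
position: [0.5608, -0.1343, 0.2269]
tcp_rot: [-89.9, 0.0, -102.6]
wrist_force: [0.2, -0.0, -0.5]
finger_gap: 0.0618
```

Request:
{"name": "jog_arm", "arguments": {
  "travel": [
    [52,0,5],
    [40,0,5],
    [0,0,0],
    [0,0,0],
    [0,0,0]
  ],
  "dr": [
    [0,0,0],
    [0,0,0],
    [8,-4.4,1.2],
    [8,-4.4,1.2],
    [8,-4.4,1.2]
  ]
}}

```text
time_s: 12.2
position: [0.5509, -0.2249, 0.2273]
tcp_rot: [-65.5, 0.6, -88.9]
wrist_force: [-0.5, -0.9, -1.1]
finger_gap: 0.0621
```

Request:
{"name": "jog_arm", "arguments": {
  "travel": [
    [0,0,0],
    [0,0,0],
    [0,0,0]
  ],
  "dr": [
    [7.6,-4.4,1.3],
    [0,0,0],
    [0,0,0]
  ]
}}

```text
time_s: 12.58
position: [0.5511, -0.225, 0.2266]
tcp_rot: [-58.7, 0.0, -84.9]
wrist_force: [0.8, 0.2, 1.0]
finger_gap: 0.0615
```

Run:
```python
from h import *
from scipy.optimize import least_squares
c=camera("wrist");np.savez("pics/w6.npz",**c)
W=cloud(c);hsv=cv2.cvtColor(c["img"],cv2.COLOR_BGR2HSV);H,S,V=[hsv[...,i].astype(int) for i in range(3)]
m=(H>100)&(H<118)&(S>120)&(W[...,2]>.1)
k,l,st,ce=cv2.connectedComponentsWithStats(m.astype(np.uint8))
i=1+st[1:,4].argmax();w=W[l==i];g=least_squares(lambda p:np.linalg.norm(w-p[:3],axis=1)-.018,np.r_[w.mean(0)-[0,0,.01]],loss="soft_l1",f_scale=.0007)
o=g.x-Rk(5.6,32)@[0,0,.081];print(st[i],g.x.round(4),"origin",o.round(4))
goto([.6545,-.215,.045],5.6,32,up=36)
```

```text
[239 176  26  29 557] [ 0.6121 -0.2191  0.113 ] origin [ 0.6548 -0.2149  0.0443]
t 12.62 pos [ 0.5515 -0.2248  0.2267] rot [-58.7   0.  -84.8] gap 0.0621 q [-49.   5. 107.  32.  53.  20.] F [-0.   0.5  0.6]
target [ 0.6321 -0.2172  0.0734] rotvec tool [ 0.73 -0.39  0.22]
shift tool now [ -0.3 173.  -10.3] after turn [  0.3 172.9 -12.5]
```

Cap measurement agrees (origin 0.6548, -0.2149). Descending along the king's axis.

Request:
{"name": "jog_arm", "arguments": {
  "travel": [
    [0,20,-12],
    [0,40,0],
    [0,40,0],
    [0,30,0],
    [0,20,0]
  ],
  "dr": [
    [0.7,-0.4,0.2],
    [0,0,0],
    [0,0,0],
    [0,0,0],
    [0,0,0]
  ]
}}

```text
time_s: 13.25
position: [0.6212, -0.2163, 0.0907]
tcp_rot: [-58.1, 0.1, -84.2]
wrist_force: [0.1, 0.5, -0.0]
finger_gap: 0.0621
```

Request:
{"name": "jog_arm", "arguments": {
  "travel": [
    [0,12,0],
    [0,10,0],
    [0,0,0],
    [0,0,0]
  ],
  "dr": [
    [0,0,0],
    [0,0,0],
    [0,0,0],
    [0,0,0]
  ]
}}

```text
time_s: 13.75
position: [0.6312, -0.2165, 0.0739]
tcp_rot: [-58.0, -0.0, -84.3]
wrist_force: [-0.7, 0.9, 0.5]
finger_gap: 0.0623
```

```bash
python3 -c "
from h import *
goto([.6547,-.215,.045],5.6,32,up=36)"
```

```text
t 13.75 pos [ 0.6312 -0.2165  0.0739] rot [-58.   -0.  -84.3] gap 0.0623 q [-41.  23. 109.  45.  33.   8.] F [-0.7  0.9  0.5]
target [ 0.6323 -0.2172  0.0734] rotvec tool [-0.03  0.05 -0.02]
shift tool now [0.8 1.  0.7] after turn [0.8 1.  0.7]
```

Request:
{"name": "jog_arm", "arguments": {
  "travel": [
    [0.8,1,0.7],
    [0,0,0],
    [0,0,0],
    [0,0,0],
    [0,0,0]
  ],
  "dr": [
    [0,0,0],
    [0,0,0],
    [0,0,0],
    [0,0,0],
    [0,0,0]
  ],
  "jaw": 170
}}

```text
time_s: 14.38
position: [0.6322, -0.217, 0.073]
tcp_rot: [-58.0, 0.0, -84.3]
wrist_force: [-3.9, 0.2, 3.9]
finger_gap: 0.0359
```

Request:
{"name": "jog_arm", "arguments": {
  "travel": [
    [0,0,0],
    [0,0,0]
  ],
  "dr": [
    [0,0,0],
    [0,0,0]
  ]
}}

```text
time_s: 14.62
position: [0.6322, -0.217, 0.073]
tcp_rot: [-58.0, 0.0, -84.3]
wrist_force: [-4.2, 0.4, 5.4]
finger_gap: 0.0363
```

Request:
{"name": "jog_arm", "arguments": {
  "travel": [
    [0,-5,0],
    [0,-10,0],
    [0,-20,0],
    [0,-25,0],
    [0,-30,0]
  ],
  "dr": [
    [0,0,0],
    [0,0,0],
    [0,0,0],
    [0,0,0],
    [0,0,0]
  ]
}}

```text
time_s: 15.25
position: [0.5834, -0.2212, 0.1491]
tcp_rot: [-58.1, 0.1, -84.3]
wrist_force: [0.1, -0.4, -0.7]
finger_gap: 0.0361
```

Request:
{"name": "jog_arm", "arguments": {
  "travel": [
    [0,-30,0],
    [0,-30,0],
    [0,-20,0],
    [0,0,0]
  ],
  "dr": [
    [0,0,0],
    [0,0,0],
    [0,0,0],
    [0,0,0]
  ]
}}

```text
time_s: 15.75
position: [0.5421, -0.2265, 0.2183]
tcp_rot: [-58.0, -0.1, -84.4]
wrist_force: [-0.9, -0.2, -0.8]
finger_gap: 0.0356
```

```bash
python3 -c "
from h import *
goto([.6335,.2899,.21],-12.6,0,fwd=-3.5)"
```

```text
t 15.75 pos [ 0.5421 -0.2265  0.2183] rot [-58.   -0.1 -84.4] gap 0.0356 q [-50.   5. 109.  34.  52.  17.] F [-0.9 -0.2 -0.8]
target [0.6301 0.2907 0.246 ] rotvec tool [-31.79  17.76  -4.98]
shift tool now [-506.1   49.   132.3] after turn [-523.9  -27.7  -27. ]
```

Request:
{"name": "jog_arm", "arguments": {
  "travel": [
    [0,0,0],
    [0,0,0],
    [0,0,0],
    [0,0,0],
    [0,0,0]
  ],
  "dr": [
    [-6.4,3.5,-1],
    [-6.4,3.6,-1],
    [-6.3,3.5,-1],
    [-6.3,3.6,-1],
    [-6.3,3.5,-1]
  ]
}}

```text
time_s: 16.38
position: [0.5425, -0.2253, 0.216]
tcp_rot: [-90.3, 0.0, -102.6]
wrist_force: [-0.2, -0.5, -1.7]
finger_gap: 0.036
```

Request:
{"name": "jog_arm", "arguments": {
  "travel": [
    [-40,-7,-2.7],
    [-54,-7,-2.7],
    [-54,-7,-2.7],
    [-54,-7,-2.7],
    [-54,0,-2.7]
  ],
  "dr": [
    [0,0,0],
    [0,0,0],
    [0,0,0],
    [0,0,0],
    [0,0,0]
  ]
}}

```text
time_s: 17.0
position: [0.5849, 0.029, 0.2445]
tcp_rot: [-90.0, 0.1, -102.5]
wrist_force: [0.4, -0.2, -1.1]
finger_gap: 0.0359
```

Request:
{"name": "jog_arm", "arguments": {
  "travel": [
    [-54,0,-2.7],
    [-54,0,-2.7],
    [-54,0,-2.7],
    [-54,0,-2.7],
    [-40,0,-2.7]
  ],
  "dr": [
    [0,0,0],
    [0,0,0],
    [0,0,0],
    [0,0,0],
    [0,0,0]
  ]
}}

```text
time_s: 17.62
position: [0.6264, 0.2826, 0.2435]
tcp_rot: [-90.1, 0.0, -102.4]
wrist_force: [0.6, 0.6, -0.2]
finger_gap: 0.0355
```

Request:
{"name": "jog_arm", "arguments": {
  "travel": [
    [-12,0,0],
    [0,0,0],
    [0,0,0]
  ],
  "dr": [
    [0,0,0],
    [0,0,0],
    [0,0,0]
  ]
}}

```text
time_s: 18.0
position: [0.6296, 0.29, 0.2452]
tcp_rot: [-90.0, 0.0, -102.6]
wrist_force: [-0.4, 0.4, -1.3]
finger_gap: 0.0356
```

```bash
cat > sph.py <<'E'
from h import *
from scipy.optimize import least_squares
def sph(c,zmin,blue=True):
    W=cloud(c);hsv=cv2.cvtColor(c["img"],cv2.COLOR_BGR2HSV);H,S,V=[hsv[...,i].astype(int) for i in range(3)]
    m=((H>100)&(H<118)&(S>120) if blue else ((H<6)|(H>174))&(S>150))&(W[...,2]>zmin)
    k,l,st,ce=cv2.connectedComponentsWithStats(m.astype(np.uint8))
    i=1+st[1:,4].argmax();w=W[l==i];g=least_squares(lambda p:np.linalg.norm(w-p[:3],axis=1)-.018,np.r_[w.mean(0)-[0,0,.01]],loss="soft_l1",f_scale=.0007)
    return g.x,st[i]
E
python3 - <<'E'
from sph import *
goto([.6335,.2899,.024],-12.6,0,fwd=-3.5)
c=camera("wrist");g,st=sph(c,.2);print(g.round(4),st,"king frame from TCP",(Rk(-12.6).T@(g-env.observe()["position"])*1000).round(1))
c=dict(np.load("pics/w5.npz"));g,st=sph(c,.08,False);print("red stands cap",g.round(4),st, "vs mat",(Rk(-12.6).T@(g-[.5942,.1142,.024])*1000).round(1))
W=cloud(c);hsv=cv2.cvtColor(c["img"],cv2.COLOR_BGR2HSV);H,S,V=[hsv[...,i].astype(int) for i in range(3)]
m=((H>100)&(H<118)&(S>120)&(abs(W[...,2]-.024)<.008)).astype(np.uint8);k,l,st,ce=cv2.connectedComponentsWithStats(m);i=1+st[1:,4].argmax()
cn=max(cv2.findContours((l==i).astype(np.uint8),cv2.RETR_EXTERNAL,cv2.CHAIN_APPROX_NONE)[0],key=len)[:,0].astype(float)
K=c["camera_matrix"];d=np.c_[(cn-K[:2,2])/[K[0,0],K[1,1]],np.ones(len(cn))]@c["R"];o=-c["R"].T@c["t"]
p=o+d*((.024-o[2])/d[:,2])[:,None];print("blue mat from w5",cv2.minAreaRect((p[:,:2]*1000).astype(np.float32)))
E
```

```text
t 18.0 pos [0.6296 0.29   0.2452] rot [ -90.     0.  -102.6] gap 0.0356 q [ 16.  29.  63.   0.  88. 118.] F [-0.4  0.4 -1.3]
target [0.6301 0.2907 0.06  ] rotvec tool [ 0.03  0.04 -0.02]
shift tool now [ -0.7 185.2   0.4] after turn [ -0.7 185.2   0.3]
[0.6327 0.2889 0.2905] [ 219  235   71   34 1509] king frame from TCP [ 3.2 -0.3 45. ]
red stands cap [0.5945 0.1141 0.1063] [238 167  33  32 807] vs mat [ 0.3 -0.1 82.3]
blue mat from w5 ((633.0360717773438, 290.0874328613281), (68.72233581542969, 68.05980682373047), 77.38485717773438)
```

The grip matches red's. The red king's cap sits 0.3 mm from its mat centre. Lowering blue.

Request:
{"name": "jog_arm", "arguments": {
  "travel": [
    [-0.7,30,0.3],
    [0,40,0],
    [0,40,0],
    [0,35,0],
    [0,20,0]
  ],
  "dr": [
    [0,0,0],
    [0,0,0],
    [0,0,0],
    [0,0,0],
    [0,0,0]
  ]
}}

```text
time_s: 18.68
position: [0.6293, 0.2903, 0.0787]
tcp_rot: [-90.1, -0.0, -102.6]
wrist_force: [0.4, 0.9, -0.6]
finger_gap: 0.036
```

Request:
{"name": "jog_arm", "arguments": {
  "travel": [
    [0,6,0],
    [0,4,0],
    [0,2,0],
    [0,0,0],
    [0,0,0]
  ],
  "dr": [
    [0,0,0],
    [0,0,0],
    [0,0,0],
    [0,0,0],
    [0,0,0]
  ]
}}

```text
time_s: 19.3
position: [0.6304, 0.2925, 0.0694]
tcp_rot: [-89.9, 0.1, -102.5]
wrist_force: [-0.6, -0.4, -1.0]
finger_gap: 0.0356
```

Run:
```python
from h import *
goto([.6333,.29,.024],-12.6,0,fwd=-3.5)
c=camera("wrist"); s=camera("scene")
cv2.imwrite("pics/g6.png",np.hstack([cv2.resize(c["img"][100:260,120:360],(360,240)),cv2.resize(s["img"][190:290,240:340],(400,400),interpolation=cv2.INTER_CUBIC)[80:320]]))
```

```text
t 19.3 pos [0.6304 0.2925 0.0694] rot [-8.990e+01  1.000e-01 -1.025e+02] gap 0.0356 q [ 16.  36.  76.   0.  68. 118.] F [-0.6 -0.4 -1. ]
target [0.6299 0.2908 0.06  ] rotvec tool [-0.06  0.11 -0.11]
shift tool now [ 1.9  9.3 -0.1] after turn [ 1.9  9.4 -0.1]
```

View pics/g6.png

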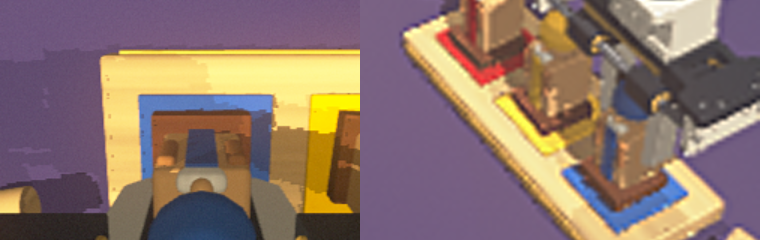

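The blue plinth spans 151–251 px inside the mat's 138–271 px, so it is about 1.7 mm left of centre, as measured. Correcting and lowering.

Request:
{"name": "jog_arm", "arguments": {
  "travel": [
    [1.8,2,0],
    [0,2,0],
    [0,1.5,0],
    [0,1,0],
    [0,0,0]
  ],
  "dr": [
    [-0.1,0.1,-0.1],
    [0,0,0],
    [0,0,0],
    [0,0,0],
    [0,0,0]
  ]
}}

```text
time_s: 20.02
position: [0.6296, 0.2906, 0.062]
tcp_rot: [-90.1, -0.0, -102.6]
wrist_force: [0.1, -0.2, -1.5]
finger_gap: 0.0359
```

Request:
{"name": "jog_arm", "arguments": {
  "travel": [
    [0,0.8,0],
    [0,0,0]
  ],
  "dr": [
    [0,0,0],
    [0,0,0]
  ]
}}

```text
time_s: 20.27
position: [0.6298, 0.2907, 0.0615]
tcp_rot: [-90.1, -0.0, -102.6]
wrist_force: [0.5, -0.3, -0.6]
finger_gap: 0.0358
```

Request:
{"name": "jog_arm", "arguments": {
  "travel": [
    [0,0.4,0],
    [0,0,0]
  ],
  "dr": [
    [0,0,0],
    [0,0,0]
  ]
}}

```text
time_s: 20.52
position: [0.6298, 0.2907, 0.0615]
tcp_rot: [-90.1, -0.0, -102.6]
wrist_force: [-1.9, 0.3, 3.0]
finger_gap: 0.0359
```

Light contact (3 N). Releasing and withdrawing.

Request:
{"name": "jog_arm", "arguments": {
  "travel": [
    [0,0,0],
    [0,0,0],
    [0,0,0],
    [0,0,0],
    [0,0,0]
  ],
  "dr": [
    [0,0,0],
    [0,0,0],
    [0,0,0],
    [0,0,0],
    [0,0,0]
  ],
  "jaw": 85
}}

```text
time_s: 21.15
position: [0.6296, 0.2906, 0.0609]
tcp_rot: [-90.1, -0.0, -102.6]
wrist_force: [0.2, 0.3, -0.1]
finger_gap: 0.062
```

Request:
{"name": "jog_arm", "arguments": {
  "travel": [
    [0,-15,0],
    [0,-30,0],
    [0,-40,0],
    [0,-40,0],
    [0,-40,0]
  ],
  "dr": [
    [0,0,0],
    [0,0,0],
    [0,0,0],
    [0,0,0],
    [0,0,0]
  ]
}}

```text
time_s: 21.78
position: [0.63, 0.2906, 0.2287]
tcp_rot: [-90.0, 0.0, -102.6]
wrist_force: [-0.6, 0.0, 0.3]
finger_gap: 0.062
```

Request:
{"name": "jog_arm", "arguments": {
  "travel": [
    [0,0,-20],
    [0,0,-20],
    [0,0,0],
    [0,0,0]
  ],
  "dr": [
    [0,0,0],
    [0,0,0],
    [0,0,0],
    [0,0,0]
  ]
}}

```text
time_s: 22.28
position: [0.5916, 0.2993, 0.2267]
tcp_rot: [-90.0, 0.0, -102.6]
wrist_force: [0.7, -0.2, 0.3]
finger_gap: 0.062
```

Run:
```python
from sph import *
c=camera("wrist"); s=camera("scene")
for b,m in((True,[.6333,.29,.024]),(False,[.5942,.1142,.024])):
    g,st=sph(c,.08,b);print(b,st,"cap vs mat",(Rk(-12.6).T@(g-m)*1000).round(1))
print(env.observe()["wrist_force"].round(1))
cv2.imwrite("pics/g7.png",np.vstack([c["img"][60:260],cv2.resize(s["img"][80:280,130:386],(512,400),interpolation=cv2.INTER_CUBIC)]))
```

```text
True [241 135  25  26 479] cap vs mat [ 0.4  0.  82.3]
False [ 410  129   40   34 1036] cap vs mat [ 0.2 -0.1 82.1]
[-0.4  0.4 -0.8]
```

View pics/g7.png

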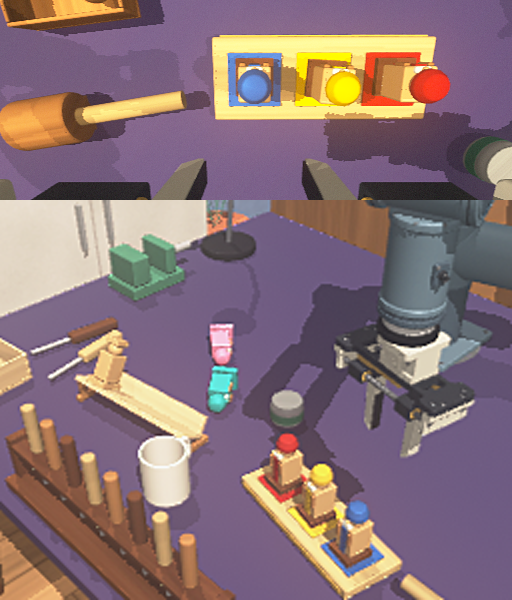

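The last picture shows all three kings upright on their own mats and facing front. The blank is still in the rack, and everything else looks untouched.

```bash
python3 -c "
from workcell import env
print(env.close_job())"
```

```text
the job is handed in; nothing more can be done
None
```

I took the red and blue kings from the rack along their 32° lean and stood each upright on its own mat, facing the brass-trimmed edge. The job was handed in at about 22 s on the robot's clock, well under the 67 s limit.

- **Position:** in the last measurement both caps were within 0.5 mm of the mat centres. The tool's heading matched the board's to about 0.1° when I let go of each king.
- **Set-down force:** the wrist force reading at set-down was about 6 N for red and 3 N for blue. No wrist reading during the job exceeded about 7 N.
- **Grip force:** I could not measure this. The gripper's fixed setting is half its maximum, 30 N, under the 40 N limit but not its lightest.
- **Everything else:** in the last picture the blank is still in the rack, the yellow king is on its mat, and the look-alikes and tools look where they were.
- **Disagreement between checks:** the three cameras put the mat centres up to about 4 mm apart. I used the wrist camera, because it matched the kings in the gripper best. The last measurement uses that camera too, so it is not independent.

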